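# Rack the kiln spacer in the first slot that accepts it

### The job

One of the two kiln spacers stands on the white round bat. Take that one and, stepping along the blue wooden rack from its narrow end, stand it in the first (narrowest) slot wide enough to accept it: upright, right down on the slot's floor and about centred along the slot's length. Lower it all the way in rather than dropping it, let go, and leave the other spacer standing where it is.

Things in the scene. Friction and masses are not known exactly. Their poses are not given: they have to be found in the camera images.
- rack: Fixed slot rack of blue-painted wood, 90 mm (its x) by 224 mm (its y), 43 mm high. Origin: centre of its underside; z up. Four slots run side by side along its x, open at the top and at both ends, separated by upright walls 12 mm thick; slot floor 8 mm and wall tops 43 mm above the origin. From the narrow end (-y) the slots are 14, 30, 50 and 70 mm wide, centred at y = -93, -59, -7 and +65 mm, all at x = 0.
- thin_spacer: Buff fired-clay kiln spacer, an upright flat block standing on its narrow underside: 20 mm thick (its y), 70 mm long (its x), 90 mm tall (z); two dark marks on its flat top. Origin: centre of its underside. The same turned by half a turn. About 240 g. It stands on one of the two bats, the white or the dark one, and the other spacer on the other.
- thick_spacer: Buff fired-clay kiln spacer, an upright flat block standing on its narrow underside: 38 mm thick (its y), 70 mm long (its x), 90 mm tall (z); two dark marks on its flat top. Origin: centre of its underside. The same turned by half a turn. About 420 g. It stands on one of the two bats, the white or the dark one, and the other spacer on the other.
- white_bat: Fixed white plaster bat, a flat round disc 160 mm across and 12 mm thick. Origin: centre of its underside. The spacer standing on it, near its middle, is the one to rack. The other spacer stands on a like bat of near-black slate that is not listed.
Not all that is in view belongs to the job. What is shaped like the thick_spacer but green is not meant.

How it is judged:
On the way:
1. the spacer from the white bat is lowered into its slot in the grip, to within about 15 mm of the slot's floor, before it is let go (horizontal distance between each of thin_spacer, thick_spacer and white_bat above 0.09 m and ((z of thin_spacer in the frame of rack between 0.003 and 0.023 m and y of thin_spacer in the frame of rack between -0.067 and -0.051 m and x of thin_spacer in the frame of rack between -0.025 and 0.025 m and angle between thin_spacer's own z axis and vertical below 0.17 rad and contact force between the fingers and thin_spacer above 0.5 N) or (z of thick_spacer in the frame of rack between 0.003 and 0.023 m and y of thick_spacer in the frame of rack between -0.016 and 0.002 m and x of thick_spacer in the frame of rack between -0.025 and 0.025 m and angle between thick_spacer's own z axis and vertical below 0.17 rad and contact force between the fingers and thick_spacer above 0.5 N))), for 0.1 s.
At the end, for the whole second after the job is handed in: The spacer from the white bat rests in the narrowest slot that accepts it (thin: 30 mm, thick: 50 mm), within 6 mm of the floor, 25 mm of the middle of the slot's length, 10 degrees of upright; no spacer is on the white bat; the other is upright, within 30 mm of its start (horizontal distance between each of thin_spacer, thick_spacer and white_bat above 0.09 m and ((z of thin_spacer in the frame of rack between 0.003 and 0.014 m and y of thin_spacer in the frame of rack between -0.067 and -0.051 m and x of thin_spacer in the frame of rack between -0.025 and 0.025 m and angle between each of thin_spacer, thick_spacer's own z axis and vertical below 0.17 rad and distance of thick_spacer from where it was at the start of the episode below 0.03 m and linear speed of thin_spacer below 0.02 m/s) or (z of thick_spacer in the frame of rack between 0.003 and 0.014 m and y of thick_spacer in the frame of rack between -0.016 and 0.002 m and x of thick_spacer in the frame of rack between -0.025 and 0.025 m and angle between each of thick_spacer, thin_spacer's own z axis and vertical below 0.17 rad and distance of thin_spacer from where it was at the start of the episode below 0.03 m and linear speed of thick_spacer below 0.02 m/s))); the robot touches nothing.
It fails at once if a spacer is tipped over (more than 45 degrees) (angle between any of thin_spacer, thick_spacer's own z axis and vertical above 0.785 rad).
It also fails if it takes over 45 s, if anything falls off the work surface, if the arm or the gripper's body presses on something with over 40 N, if the wrist force passes 120 N, or if a joint passes its speed limit or range.

### The arm

A 6-joint arm with a two-finger parallel gripper is mounted at the origin on the work surface. World frame = base frame: x ahead of the robot, y to its left, z up, the work surface at z = 0. Lengths are in m, angles in rad, forces in N, time in s.
With the tool pointing down it reaches from about 0.325 to 1 m from the base axis. Payload 5.1 kg.
Tool frame: the origin (TCP) lies at the centre of the arm's flange, where the gripper is bolted on; the fingertips stand ahead of it and the grasp point (between the pads) lies 155 mm ahead of it (r.nose_length is the z of the fingertips in the tool frame, in m); z points along the fingers, y is the line along which they close (so a half turn about z gives the same grasp; the last joint's range is limited). The gripper opens to 85 mm and grips with 20 to 120 N. Pads are 22 mm wide; open, the fingers measure 114 mm over their backs; the gripper's body (76 mm by 85 mm) begins 54 mm behind the grasp point. The pads swing forward as they close: fully open they stand 13 mm farther back than shut.
Start: joints at [1.254, 0.124, 1.65, -0, 1.367, -0.083], TCP at [0.151, 0.632, 0.405] pointing down, gripper open.
Joint ranges: [-2.61, 2.61], [-1.02, 2.33], [0.03, 2.71], [-1.35, 4.49], [0.32, 2.68], [-2.91, 2.91]. Speed limits (rad/s): [2.57, 2.57, 3.14, 3.14, 3.14, 3.14].

### API

Orientations are given as a unit quaternion [w, x, y, z].
In Python, from rig import monitor, eyes, close_job, r gives the robot as it stands.
- The arm moves only by the tool jog_arm, never from a script. Its argument "targets" is a list of rows, each an object of numbers: "dx", "dy", "dz": the shift along the tool's x, y, z as a fraction of full scale; "twist": the turn about the tool's z as a fraction of full scale; "grip": the opening, from 0 (shut) to 1 (fully open). In form: [{"dx": .., "dy": .., "dz": .., "twist": .., "grip": ..}, ...]. A call has 1 to 12 rows; each row is the pose to reach, as a shift and turn from the pose commanded when the call began, along the tool's axes at that moment; what a row does not reach only later rows make up. Full scale, the value 1, is 0.5 m for a shift and 45 degrees for a turn. A row lasts 1/10 s, in which the tool goes at most 50 mm and 8.59 degrees, less where a joint would pass 70% of its speed; a pose out of reach is approached as far as the arm can. A call with a number of a shift or a turn outside -1 to 1 is refused whole. A call with a gripper value outside its range is refused whole. The fingers move at their own pace and stop on an object; "grip_force" is the grip in N (left out, the last holds). Time passes only in rows, so rows that repeat a pose let the fingers close. It gives the time, the measured TCP pose, the force, the opening and the grip force at its end, in the units of the state.
- monitor.get_state(): the state, without advancing time (a new reading comes with each control period).
- eyes.capture(name): name is "scene" or "top" or "wrist"; returns the picture (400x640x3 uint8, blue, green, red); there is no depth.
- eyes.camera_model(name): a dict with "mtx" (3x3 intrinsics, pixels), "view" (4x4, takes a point from world to camera coordinates). Camera axes: x right, y up, looking along -z (the intrinsics and any distortion apply to the point x, -y, -z); pixel columns grow to the right and rows downward; lengths in m; the calibration is good to about 2 mm. A picture is of the moment at which its call begins: read the wrist's pose just before it. camera_model takes no time and is no camera call; for the wrist camera it gives the pose at the moment of the call.
- close_job(): hands the job in; it is judged then, once.
The state is a dict: "time": time; "joint_pos": joint angles; "dq": joint speeds; "joint_efforts": joint torques, N m; "eef_pos": TCP position; "tool_rot": TCP orientation; "wrist_force": force on the tool from outside, world axes, zero at the start; "wrist_torque": the same for the moment, N m; "grip_width": finger opening in m; "grip_force": force on a finger pad.
Only numpy, scipy, OpenCV 4.12 (cv2) and the standard library are available. Lean on these libraries where they do the work, as an engineer would, in place of code of your own. Each camera call takes 0.05 s, during which the arm holds its last target. There are 200 camera calls.

## Working session

There is one attempt and no reset: what is moved stays moved. The work goes in short steps, Python scripts to look and compute and a tool call to move; the robot and the scene stay as the last step left them, time stands still between calls to the robot, and variables do not carry over. Pictures are saved under pics/ and viewed, at most 10 in all, crops included, and the job is handed in when it is done.

Besides the shell and the picture viewer there is one more tool, called after "Call:" in YAML: its name, and indented under it one key for each argument. jog_arm: Moves the arm, as the interface text tells. Shift numbers are shares of 0.5 m and turn numbers shares of 45 degrees, none past 1 either way. Its arguments: {"type":"object","properties":{"targets":{"type":"array"},"grip_force":{"type":"number"}},"required":["targets"]}

```bash
mkdir -p pics; python3 - <<'E'
from rig import monitor, eyes, r
import cv2
s=monitor.get_state()
print(s['time'],s['eef_pos'],s['tool_rot'],s['grip_width'],r.nose_length)
for n in ("scene","top","wrist"):
    cv2.imwrite(f"pics/{n}0.png",eyes.capture(n)); c=eyes.camera_model(n); print(n,c)
E
```

```text
0.0 [0.15052286 0.63208909 0.40345765] [-1.98658005e-04  1.16638607e-01  9.93173896e-01 -1.00455415e-03] 0.08533228330961265 0.1734
scene {'mtx': array([[366.59795458,   0.        , 326.40357111],
       [  0.        , 366.59795458, 202.61537514],
       [  0.        ,   0.        ,   1.        ]]), 'view': array([[-0.86472406,  0.50211111, -0.0116933 ,  0.45434703],
       [-0.39166667, -0.65957924,  0.64152353,  0.09733685],
       [ 0.31440344,  0.55932071,  0.76701423, -1.23168438],
       [ 0.        ,  0.        ,  0.        ,  1.        ]])}
top {'mtx': array([[419.53082632,   0.        , 321.37841648],
       [  0.        , 419.53082632, 204.13630168],
       [  0.        ,   0.        ,   1.        ]]), 'view': array([[-0.0293759 , -0.99955055,  0.00597884, -0.07430101],
       [ 0.98903645, -0.02819986,  0.14495404, -0.51352339],
       [-0.14472029,  0.01017144,  0.98942033, -0.97030716],
       [ 0.        ,  0.        ,  0.        ,  1.        ]])}
wrist {'mtx': array([[353.68955682,   0.        , 317.36661254],
       [  0.        , 353.68955682, 202.67882887],
       [  0.        ,   0.        ,   1.        ]]), 'view': array([[ 0.23126621,  0.97288732, -0.00249083, -0.64946752],
       [-0.92105874,  0.21812002, -0.32260573,  0.04200157],
       [-0.31331572,  0.07690201,  0.94653016, -0.38154072],
       [ 0.        ,  0.        ,  0.        ,  1.        ]])}
```

View pics/top0.png

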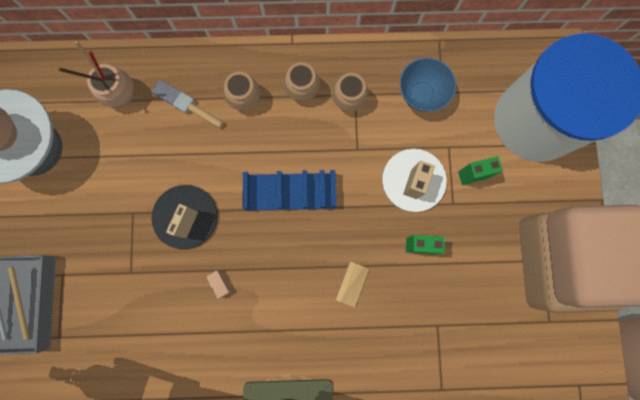

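View pics/scene0.png

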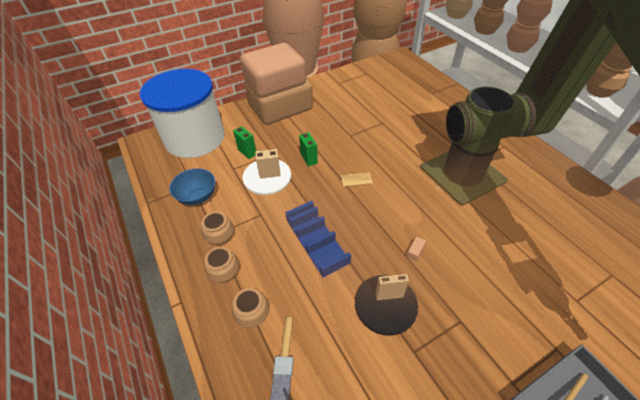

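Top view: the rack is at about (290,190) with its narrow end to the right. The white bat is at (414,180) with its spacer at (422,178). The dark bat is at (184,217) with the other spacer, and the green decoys are at (480,170) and (427,244). I'll enlarge the key areas.

```bash
python3 - <<'E'
import cv2,numpy as np
t=cv2.imread('pics/top0.png'); s=cv2.imread('pics/scene0.png')
a=cv2.resize(t[145:220,375:455],None,fx=5,fy=5,interpolation=2)
b=cv2.resize(t[160:220,235:345],None,fx=5,fy=5,interpolation=2)[:, :]
c=cv2.resize(s[135:200,230:310],None,fx=5,fy=5,interpolation=2)
im=np.zeros((600,800,3),np.uint8)
im[:375,:400]=a; im[:325,400:]=c; 
b=cv2.resize(t[165:217,238:342],None,fx=4,fy=4,interpolation=2); im[380:588,:416]=b
im[380:580,430:750]=cv2.resize(t[190:240,150:230],None,fx=4,fy=4,interpolation=2)
cv2.imwrite('pics/crops.png',im)
E
```

```text
(no output)
```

View pics/crops.png

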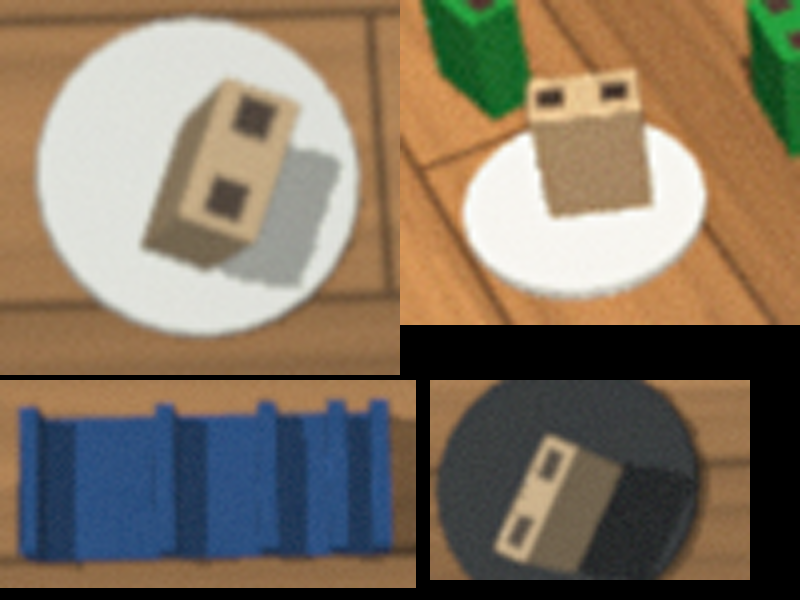

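The white bat holds the wide spacer, which looks like thick_spacer, so it goes in the 50 mm slot. Top-face corners are at crop (222,78), (298,105), (255,242) and (178,215). The rack wall tops are outlined at the lower left.

```bash
cat > h.py <<'E'
import numpy as np, cv2
from rig import monitor, eyes
def P(c): 
    V=np.diag([1,-1,-1])@c['view'][:3]; return c['mtx']@V
def ray(c,uv,z):
    """world point of a pixel at height z"""
    M=P(c); H=M[:,[0,1,3]].copy(); H[:,2]+=M[:,2]*z
    p=np.linalg.solve(H,[uv[0],uv[1],1]); return p[:2]/p[2]
def tri(c1,p1,c2,p2):
    X=cv2.triangulatePoints(P(c1),P(c2),np.array(p1,float).reshape(2,1),np.array(p2,float).reshape(2,1)); return (X[:3]/X[3]).ravel()
def proj(c,X):
    q=P(c)@np.append(X,1); return q[:2]/q[2]
E
python3 - <<'E'
from h import *
np.set_printoptions(precision=4,suppress=True)
T=eyes.camera_model('top');S=eyes.camera_model('scene')
a=np.array([(222,78),(298,105),(255,242),(178,215)])/5-.4+[375,145]
# same corners in scene: far(+x) = left? order found by projection
for k in a: 
    w=ray(T,k,.102); print(w, (proj(S,[*w,.102])-[230,135]+.4)*5+[400,0])
cs=np.array([(527,82),(635,70),(640,110),(533,122)])
print('tri',tri(T,a.mean(0),S,(cs.mean(0)-[400,0])/5-.4+[230,135]))
W=np.array([ray(T,k,.102) for k in a]); print('c',W.mean(0),[np.linalg.norm(W[i]-W[i-1]) for i in range(4)])
d=W[0]+W[1]-W[2]-W[3]; print('long yaw',np.degrees(np.arctan2(d[1],d[0])))
b=np.array([(20,408),(388,402),(392,552),(22,560)]);b=(b-[0,380])/4-.4+[238,165]
R=np.array([ray(T,k,.043) for k in b]); print(R,R.mean(0)); 
d=R[0]+R[3]-R[1]-R[2]; print('rack yaw(y)',np.degrees(np.arctan2(-d[0],d[1])),np.linalg.norm(d)/2)
print([proj(S,[*k,.043]) for k in R])
E
```

```text
[ 0.5968 -0.3145] [529.4209 121.0061]
[ 0.5832 -0.3484] [528.1982  81.7923]
[ 0.5205 -0.3246] [633.8111  69.2892]
[ 0.5338 -0.2905] [637.6022 108.0558]
tri [ 0.5583 -0.3195  0.101 ]
c [ 0.5586 -0.3195] [np.float64(0.06741612712433576), np.float64(0.03654730079029584), np.float64(0.0671480041507809), np.float64(0.03661475546539835)]
long yaw -20.78718312421286
[[ 0.5952  0.0987]
 [ 0.5926 -0.1235]
 [ 0.5011 -0.1228]
 [ 0.5025  0.0977]] [ 0.5478 -0.0125]
rack yaw(y) -0.518279705824267 0.22136004639795026
[array([322.0978, 269.041 ]), array([285.5126, 211.3414]), array([312.8369, 199.4271]), array([351.818 , 253.3144])]
```

```bash
python3 - <<'E'
import cv2
s=cv2.imread('pics/scene0.png'); cv2.imwrite('pics/rackscene.png',cv2.resize(s[195:280,280:360],None,fx=7,fy=7,interpolation=2))
E
```

```text
(no output)
```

View pics/rackscene.png

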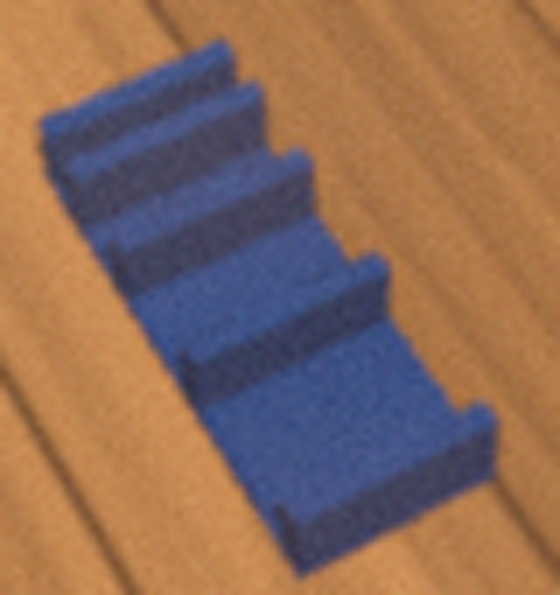

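Measurements agree: triangulated top z is 0.101, spacer centre (0.559,-0.320), and rack (0.548,-0.0125) with yaw about -0.5°. The scene view shows the rack corners at about their predicted pixels. Moving toward the spacer.

Call:
jog_arm:
  targets:
    - {"dx": -0.6, "dy": -0.9, "twist": 0.164, "grip": 1}
    - {"dx": -0.6, "dy": -0.9, "twist": 0.164, "grip": 1}
    - {"dx": -0.6, "dy": -0.9, "twist": 0.164, "grip": 1}
    - {"dx": -0.6, "dy": -0.9, "twist": 0.164, "grip": 1}
    - {"dx": -0.6, "dy": -0.9, "twist": 0.164, "grip": 1}
    - {"dx": -0.6, "dy": -0.9, "twist": 0.164, "grip": 1}
    - {"dx": -0.6, "dy": -0.9, "twist": 0.164, "grip": 1}
    - {"dx": -0.6, "dy": -0.9, "twist": 0.164, "grip": 1}
    - {"dx": -0.6, "dy": -0.9, "twist": 0.164, "grip": 1}
    - {"dx": -0.6, "dy": -0.9, "twist": 0.164, "grip": 1}
    - {"dx": -0.6, "dy": -0.9, "twist": 0.164, "grip": 1}
    - {"dx": -0.6, "dy": -0.9, "twist": 0.164, "grip": 1}

```text
validation failed for argument at $.ta...
```

```bash
cat > go.py <<'E'
import sys
from h import *
from scipy.spatial.transform import Rotation as Ro
np.set_printoptions(precision=4,suppress=True)
def go(x,y,z,yaw):
    s=monitor.get_state(); q=s['tool_rot']; R=Ro.from_quat([*q[1:],q[0]]).as_matrix()
    d=R.T@(np.array([x,y,z])-s['eef_pos'])/.5
    cy=np.degrees(np.arctan2(R[1,1],R[0,1])); tw=(cy-yaw+90)%180-90
    print(s['time'],s['eef_pos'],'yaw',cy,'tilt',R[:,2],'move',d,'twist',tw/45, s['wrist_force'],s['grip_width'])
if __name__=='__main__': go(*map(float,sys.argv[1:]))
E
python3 go.py .5586 -.3195 .36 69.2
```

```text
0.15 [0.1506 0.6321 0.4037] yaw 76.60372061099585 tilt [-0.0005 -0.0015 -1.    ] move [-1.2349 -1.6623  0.09  ] twist 0.1645271246887966 [ 0.2483  0.1309 -0.7106] 0.08518513393187502
```

The call was refused, most likely because "dz" was missing. I'll send every field.

Call:
jog_arm:
  targets:
    - {"dx": -0.6, "dy": -0.9, "dz": 0, "twist": 0.164, "grip": 1}
    - {"dx": -0.6, "dy": -0.9, "dz": 0, "twist": 0.164, "grip": 1}
    - {"dx": -0.6, "dy": -0.9, "dz": 0, "twist": 0.164, "grip": 1}
    - {"dx": -0.6, "dy": -0.9, "dz": 0, "twist": 0.164, "grip": 1}
    - {"dx": -0.6, "dy": -0.9, "dz": 0, "twist": 0.164, "grip": 1}
    - {"dx": -0.6, "dy": -0.9, "dz": 0, "twist": 0.164, "grip": 1}
    - {"dx": -0.6, "dy": -0.9, "dz": 0, "twist": 0.164, "grip": 1}
    - {"dx": -0.6, "dy": -0.9, "dz": 0, "twist": 0.164, "grip": 1}
    - {"dx": -0.6, "dy": -0.9, "dz": 0, "twist": 0.164, "grip": 1}
    - {"dx": -0.6, "dy": -0.9, "dz": 0, "twist": 0.164, "grip": 1}
    - {"dx": -0.6, "dy": -0.9, "dz": 0, "twist": 0.164, "grip": 1}
    - {"dx": -0.6, "dy": -0.9, "dz": 0, "twist": 0.164, "grip": 1}

```text
time: 1.35
eef_pos: [0.3391, 0.1214, 0.4046]
tool_rot: [0.0, 0.185, 0.983, -0.001]
wrist_force: [0.1, 1.0, 0.5]
grip_width: 0.0858
grip_force: 0.0
```

```bash
python3 go.py .5586 -.3195 .36 69.2
```

```text
1.35 [0.3391 0.1214 0.4046] yaw 68.71802749150423 tilt [ 0.0008 -0.0012 -1.    ] move [-0.729  -0.6622  0.0906] twist -0.010710500188794943 [0.0714 0.9693 0.496 ] 0.0857893572938817
```

Call:
jog_arm:
  targets:
    - {"dx": -0.73, "dy": -0.662, "dz": 0.09, "twist": -0.01, "grip": 1}
    - {"dx": -0.73, "dy": -0.662, "dz": 0.09, "twist": -0.01, "grip": 1}
    - {"dx": -0.73, "dy": -0.662, "dz": 0.09, "twist": -0.01, "grip": 1}
    - {"dx": -0.73, "dy": -0.662, "dz": 0.09, "twist": -0.01, "grip": 1}
    - {"dx": -0.73, "dy": -0.662, "dz": 0.09, "twist": -0.01, "grip": 1}
    - {"dx": -0.73, "dy": -0.662, "dz": 0.09, "twist": -0.01, "grip": 1}
    - {"dx": -0.73, "dy": -0.662, "dz": 0.09, "twist": -0.01, "grip": 1}
    - {"dx": -0.73, "dy": -0.662, "dz": 0.09, "twist": -0.01, "grip": 1}
    - {"dx": -0.73, "dy": -0.662, "dz": 0.09, "twist": -0.01, "grip": 1}
    - {"dx": -0.73, "dy": -0.662, "dz": 0.09, "twist": -0.01, "grip": 1}
    - {"dx": -0.73, "dy": -0.662, "dz": 0.09, "twist": -0.01, "grip": 1}
    - {"dx": -0.73, "dy": -0.662, "dz": 0.09, "twist": -0.01, "grip": 1}

```text
time: 2.55
eef_pos: [0.5628, -0.3137, 0.3582]
tool_rot: [-0.001, 0.177, 0.984, 0.001]
wrist_force: [-0.1, -0.7, 0.2]
grip_width: 0.0855
grip_force: 0.0
```

```bash
python3 go.py .5586 -.3195 .235 69.2; python3 - <<'E'
from h import *
c=eyes.camera_model('wrist'); im=eyes.capture('wrist')
print([proj(c,[*k,.102]) for k in [(.5968,-.3145),(.5832,-.3484),(.5205,-.3246),(.5338,-.2905)]])
cv2.imwrite('pics/w1.png',im); np.save('w1.npy',c['view'])
E
```

```text
2.55 [ 0.5628 -0.3137  0.3582] yaw 69.6672924688884 tilt [-0.002  0.002 -1.   ] move [ 0.0031 -0.0141  0.2464] twist 0.010384277086408942 [-0.1443 -0.677   0.2009] 0.0855236918409501
[array([332.00818089, 255.54293366]), array([280.5109531 , 254.29913193]), array([277.91269881, 161.10458913]), array([334.37166922, 162.06627183])]
```

View pics/w1.png

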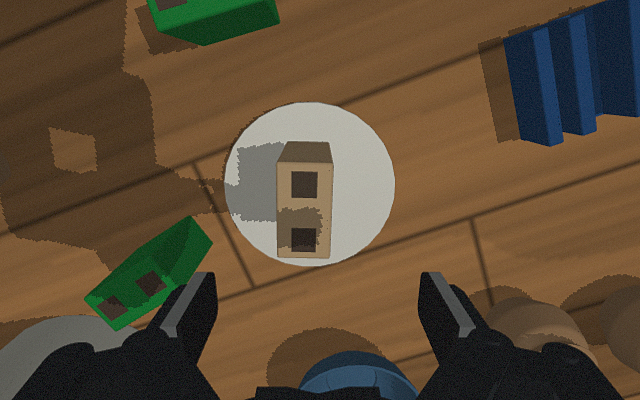

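The spacer's top face spans (277–332, 162–258), within about 3 px of prediction. Descending, then closing.

Call:
jog_arm:
  grip_force: 50
  targets:
    - {"dx": 0.003, "dy": -0.016, "dz": 0.06, "twist": 0.01, "grip": 1}
    - {"dx": 0.003, "dy": -0.016, "dz": 0.12, "twist": 0.01, "grip": 1}
    - {"dx": 0.003, "dy": -0.016, "dz": 0.18, "twist": 0.01, "grip": 1}
    - {"dx": 0.003, "dy": -0.016, "dz": 0.22, "twist": 0.01, "grip": 1}
    - {"dx": 0.003, "dy": -0.016, "dz": 0.246, "twist": 0.01, "grip": 1}
    - {"dx": 0.003, "dy": -0.016, "dz": 0.246, "twist": 0.01, "grip": 1}
    - {"dx": 0.003, "dy": -0.016, "dz": 0.246, "twist": 0.01, "grip": 0}
    - {"dx": 0.003, "dy": -0.016, "dz": 0.246, "twist": 0.01, "grip": 0}
    - {"dx": 0.003, "dy": -0.016, "dz": 0.246, "twist": 0.01, "grip": 0}
    - {"dx": 0.003, "dy": -0.016, "dz": 0.246, "twist": 0.01, "grip": 0}
    - {"dx": 0.003, "dy": -0.016, "dz": 0.246, "twist": 0.01, "grip": 0}
    - {"dx": 0.003, "dy": -0.016, "dz": 0.246, "twist": 0.01, "grip": 0}

```text
time: 3.8
eef_pos: [0.5584, -0.3214, 0.2385]
tool_rot: [0.001, 0.18, 0.984, -0.001]
wrist_force: [-1.4, -0.0, 5.4]
grip_width: 0.0374
grip_force: 51.3
```

Gripped at 37 mm, which confirms the thick spacer. Lifting.

Call:
jog_arm:
  targets:
    - {"dx": 0, "dy": 0, "dz": -0.04, "twist": 0, "grip": 0}
    - {"dx": 0, "dy": 0, "dz": -0.1, "twist": 0, "grip": 0}
    - {"dx": 0, "dy": 0, "dz": -0.16, "twist": 0, "grip": 0}
    - {"dx": 0, "dy": 0, "dz": -0.2, "twist": 0, "grip": 0}
    - {"dx": 0, "dy": 0, "dz": -0.2, "twist": 0, "grip": 0}
    - {"dx": 0, "dy": 0, "dz": -0.2, "twist": 0, "grip": 0}

```text
time: 4.4
eef_pos: [0.5574, -0.3207, 0.3352]
tool_rot: [-0.001, 0.18, 0.984, 0.0]
wrist_force: [-1.0, -0.0, -4.4]
grip_width: 0.0375
grip_force: 51.0
```

```bash
python3 go.py .5478 -.0195 .337 89.5
```

```text
4.4 [ 0.5574 -0.3207  0.3352] yaw 69.21972123107383 tilt [-0.0017  0.0012 -1.    ] move [ 0.2317  0.5563 -0.003 ] twist -0.45067286153169256 [-0.9662 -0.0028 -4.4386] 0.03751099108219925
```

Call:
jog_arm:
  targets:
    - {"dx": 0.23, "dy": 0.556, "dz": 0, "twist": -0.45, "grip": 0}
    - {"dx": 0.23, "dy": 0.556, "dz": 0, "twist": -0.45, "grip": 0}
    - {"dx": 0.23, "dy": 0.556, "dz": 0, "twist": -0.45, "grip": 0}
    - {"dx": 0.23, "dy": 0.556, "dz": 0, "twist": -0.45, "grip": 0}
    - {"dx": 0.23, "dy": 0.556, "dz": 0, "twist": -0.45, "grip": 0}
    - {"dx": 0.23, "dy": 0.556, "dz": 0, "twist": -0.45, "grip": 0}
    - {"dx": 0.23, "dy": 0.556, "dz": 0, "twist": -0.45, "grip": 0}
    - {"dx": 0.23, "dy": 0.556, "dz": 0, "twist": -0.45, "grip": 0}
    - {"dx": 0.23, "dy": 0.556, "dz": 0, "twist": -0.45, "grip": 0}
    - {"dx": 0.23, "dy": 0.556, "dz": 0, "twist": -0.45, "grip": 0}

```text
time: 5.4
eef_pos: [0.5489, -0.0214, 0.3358]
tool_rot: [-0.001, 0.006, 1.0, -0.0]
wrist_force: [-0.1, -0.2, -3.8]
grip_width: 0.0375
grip_force: 52.5
```

```bash
python3 go.py .5478 -.0195 .237 89.5; python3 - <<'E'
from h import *
c=eyes.camera_model('wrist'); im=eyes.capture('wrist')
for rc in [(.5478,-.0125)]:
  for y in (-.100,-.086,-.074,-.044,-.032,.018,.030,.100,.112):
    print(y,[np.round(proj(c,[rc[0]+x,rc[1]+y,.043])) for x in (.045,-.045)])
cv2.imwrite('pics/w2.png',im)
E
```

```text
5.4 [ 0.5489 -0.0214  0.3358] yaw 89.3650329634297 tilt [-0.0015 -0.0001 -1.    ] move [0.0019 0.0039 0.1975] twist -0.0029992674793400437 [-0.0906 -0.2266 -3.8292] 0.03752503079176682
-0.1 [array([206., 248.]), array([193., 138.])]
-0.086 [array([223., 248.]), array([211., 138.])]
-0.074 [array([238., 248.]), array([228., 137.])]
-0.044 [array([274., 248.]), array([268., 137.])]
-0.032 [array([289., 248.]), array([285., 137.])]
0.018 [array([350., 247.]), array([353., 136.])]
0.03 [array([365., 247.]), array([369., 136.])]
0.1 [array([451., 246.]), array([464., 135.])]
0.112 [array([465., 246.]), array([481., 135.])]
```

View pics/w2.png

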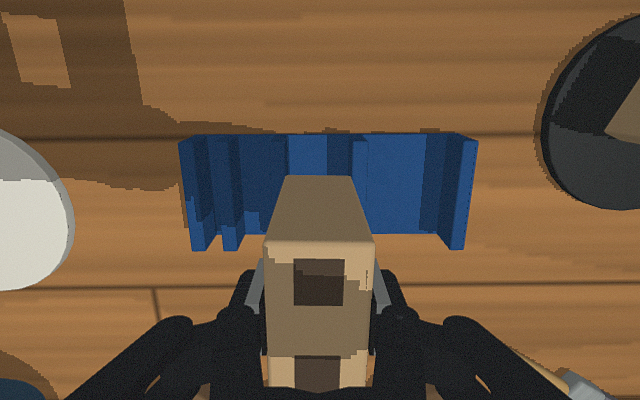

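The rack's walls match prediction within about 1 mm (slot walls near columns 287 and 353 at the far edge). The spacer hangs upright and centred on the slot, around column 318. Lowering most of the way.

Call:
jog_arm:
  targets:
    - {"dx": 0.002, "dy": 0.003, "dz": 0, "twist": 0, "grip": 0}
    - {"dx": 0.002, "dy": 0.003, "dz": 0.04, "twist": 0, "grip": 0}
    - {"dx": 0.002, "dy": 0.003, "dz": 0.08, "twist": 0, "grip": 0}
    - {"dx": 0.002, "dy": 0.003, "dz": 0.11, "twist": 0, "grip": 0}
    - {"dx": 0.002, "dy": 0.003, "dz": 0.13, "twist": 0, "grip": 0}
    - {"dx": 0.002, "dy": 0.003, "dz": 0.145, "twist": 0, "grip": 0}
    - {"dx": 0.002, "dy": 0.003, "dz": 0.16, "twist": 0, "grip": 0}
    - {"dx": 0.002, "dy": 0.003, "dz": 0.175, "twist": 0, "grip": 0}
    - {"dx": 0.002, "dy": 0.003, "dz": 0.185, "twist": 0, "grip": 0}
    - {"dx": 0.002, "dy": 0.003, "dz": 0.19, "twist": 0, "grip": 0}
    - {"dx": 0.002, "dy": 0.003, "dz": 0.19, "twist": 0, "grip": 0}

```text
time: 6.55
eef_pos: [0.5479, -0.0186, 0.2414]
tool_rot: [-0.0, 0.005, 1.0, 0.0]
wrist_force: [-0.5, -0.7, -3.5]
grip_width: 0.0372
grip_force: 52.6
```

Call:
jog_arm:
  targets:
    - {"dx": 0, "dy": 0, "dz": 0.004, "twist": 0, "grip": 0}
    - {"dx": 0, "dy": 0, "dz": 0.008, "twist": 0, "grip": 0}
    - {"dx": 0, "dy": 0, "dz": 0.01, "twist": 0, "grip": 0}
    - {"dx": 0, "dy": 0, "dz": 0.01, "twist": 0, "grip": 0}

```text
time: 6.95
eef_pos: [0.5479, -0.0186, 0.2366]
tool_rot: [-0.0, 0.005, 1.0, 0.0]
wrist_force: [-0.3, -0.4, -3.6]
grip_width: 0.0378
grip_force: 52.6
```

Call:
jog_arm:
  targets:
    - {"dx": 0, "dy": 0, "dz": 0.002, "twist": 0, "grip": 0}
    - {"dx": 0, "dy": 0, "dz": 0.004, "twist": 0, "grip": 0}
    - {"dx": 0, "dy": 0, "dz": 0.004, "twist": 0, "grip": 0}

```text
time: 7.25
eef_pos: [0.5479, -0.0187, 0.2346]
tool_rot: [-0.0, 0.005, 1.0, -0.0]
wrist_force: [-0.6, 0.2, -2.8]
grip_width: 0.0375
grip_force: 52.6
```

Call:
jog_arm:
  targets:
    - {"dx": 0, "dy": 0, "dz": 0.001, "twist": 0, "grip": 0}
    - {"dx": 0, "dy": 0, "dz": 0.002, "twist": 0, "grip": 0}
    - {"dx": 0, "dy": 0, "dz": 0.002, "twist": 0, "grip": 0}

```text
time: 7.55
eef_pos: [0.5482, -0.0187, 0.2345]
tool_rot: [0.0, 0.005, 1.0, -0.0]
wrist_force: [-3.0, -0.3, 2.3]
grip_width: 0.0373
grip_force: 53.1
```

The floor is touched (force went from -3.6 to +2.3 N). Releasing and retreating.

Call:
jog_arm:
  targets:
    - {"dx": 0, "dy": 0, "dz": 0, "twist": 0, "grip": 0.7}
    - {"dx": 0, "dy": 0, "dz": 0, "twist": 0, "grip": 0.8}
    - {"dx": 0, "dy": 0, "dz": 0, "twist": 0, "grip": 0.9}
    - {"dx": 0, "dy": 0, "dz": 0, "twist": 0, "grip": 0.9}
    - {"dx": 0, "dy": 0, "dz": 0, "twist": 0, "grip": 0.9}
    - {"dx": 0, "dy": 0, "dz": 0, "twist": 0, "grip": 0.9}
    - {"dx": 0, "dy": 0, "dz": -0.05, "twist": 0, "grip": 0.9}
    - {"dx": 0, "dy": 0, "dz": -0.12, "twist": 0, "grip": 0.9}
    - {"dx": 0, "dy": 0, "dz": -0.2, "twist": 0, "grip": 0.9}
    - {"dx": 0, "dy": 0, "dz": -0.3, "twist": 0, "grip": 0.9}
    - {"dx": 0, "dy": 0, "dz": -0.3, "twist": 0, "grip": 0.9}
    - {"dx": 0, "dy": 0, "dz": -0.3, "twist": 0, "grip": 0.9}

```text
time: 8.75
eef_pos: [0.5483, -0.0187, 0.3858]
tool_rot: [0.002, 0.005, 1.0, -0.0]
wrist_force: [0.1, -0.1, -0.5]
grip_width: 0.0771
grip_force: 0.0
```

```bash
python3 - <<'E'
from h import *
a=eyes.capture('scene'); b=eyes.capture('wrist')
im=np.hstack([cv2.resize(a[130:330,230:430],(400,400)),cv2.resize(b[50:350,170:470],(400,400))]); cv2.imwrite('pics/end.png',im)
s=monitor.get_state(); print(s['eef_pos'],s['grip_width'],s['wrist_force'])
E
```

```text
[ 0.54754793 -0.01859446  0.38223411] 0.07695544562624462 [ 0.38803438 -0.04594834 -0.50888642]
```

View pics/end.png

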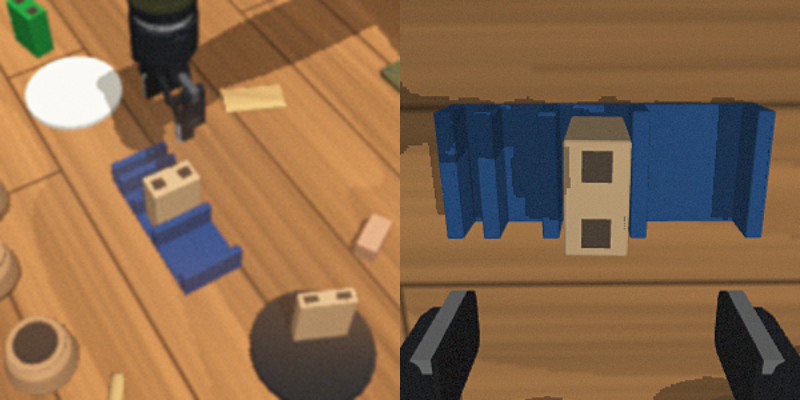

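The spacer stands upright in the 50 mm slot (right panel, about (598,185)), the white bat is empty, the other spacer is untouched and the gripper is clear. Handing in.

```bash
python3 -c "
from rig import close_job
print(close_job())"
```

```text
the job is handed in; nothing more can be done
None
```

I lowered the thick spacer from the white bat to the floor of the rack's 50 mm slot, where the last pictures show it upright and about centred, with the other spacer still on the dark bat, and handed the job in; no verdict came back.

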